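# Punch a brass rosette and index it three clicks on

## Robot

A 6-joint arm with a two-finger parallel gripper is mounted at the origin on the work surface. World frame = base frame: x ahead of the robot, y to its left, z up, the work surface at z = 0. Lengths are in m, angles in degrees, forces in N, time in s.
With the tool pointing down it reaches from about 0.35 to 0.875 m from the base axis. Payload 4.2 kg.
Tool frame: the origin (TCP) lies between the finger pads; the fingertips stand 17 mm ahead of it and the grasp point (between the pads) lies 2 mm behind it; z points along the fingers, y is the line along which they close (so a half turn about z gives the same grasp; the last joint's range is limited). The gripper opens to 87 mm and grips with 3 to 60 N. Pads are 19 mm wide; open, the fingers measure 117 mm over their backs; the gripper's body (75 mm by 190 mm) begins 51 mm behind the grasp point.
Start: joints at [-56.115, 22.042, 0.453, 0, -68.411, -14.817], TCP at [0.204, -0.591, 0.24] pointing down, gripper open.
Joint ranges: [-179.83, 179.83], [-69.29, 118.12], [-61.27, 80.66], [-181.25, 117.63], [-171.15, -9.14], [-177.46, 177.46]. Speed limits (degrees/s): [159.86, 159.86, 180, 180, 180, 180].

## Interface

Orientations are given as a 3x3 rotation matrix whose columns are the frame's x, y, z axes.
In Python, from station import r gives the robot as it stands.
- The arm moves only by the tool servo_tool, never from a script. Its argument "targets" is a list of rows, each a list of 5 numbers: the shift along the world's x, y, z in units of 30 mm (1.0 is 30 mm), then the turn about the world's z in rad, then the finger opening in mm, from 0 to 87. In form: [[x, y, z, turn, gripper], ...]. A call has exactly 5 rows; each row is the pose to reach, as a shift and turn from the pose commanded when the call began; what a row does not reach only later rows make up. A row lasts 1/12 s, in which the tool goes at most 41.7 mm and 7.16 degrees, less where a joint would pass 70% of its speed; a pose out of reach is approached as far as the arm can. A call with a gripper value outside its range is refused whole. The fingers move at their own pace and stop on an object; the grip force is fixed at half the most. Time passes only in rows, so rows that repeat a pose let the fingers close, or fill a call up. It gives the time, the measured TCP pose, the force, the opening and the grip force at its end, in the units of the state.
- r.sense(): the state, without advancing time (a new reading comes with each control period).
- r.capture(name): name is "scene" or "top" or "wrist"; returns a dict with "pixels" (480x640x3 uint8, red, green, blue), "fx", "fy", "cx", "cy" (pixels), "world_from_camera" (4x4, takes a point from camera to world coordinates). Camera axes: x right, y down, z forward; pixel columns grow to the right and rows downward; lengths in m; the calibration is good to about 2 mm. The wrist camera is an equidistant fisheye: a pixel r from the principal point sees the ray r / f radians off the axis. A picture is of the moment at which its call begins. There is no depth.
- r.finish_job(): hands the job in; it is judged then, once.
The state is a dict: "time_s": time; "joints": joint angles; "joint_velocities": joint speeds; "effort": joint torques, N m; "tcp_pos": TCP position; "ee_rot": TCP orientation; "wrist_force": force on the tool from outside, world axes, zero at the start; "moment": the same for the moment, N m; "gripper_width": opening from 0.0 (shut) to 1.0 (fully open); "gripper_force": force on a finger pad.
Only numpy, scipy, OpenCV 4.12 (cv2) and the standard library are available. Lean on these libraries where they do the work, as an engineer would, in place of code of your own. Each camera call takes 0.05 s, during which the arm holds its last target. There are 200 camera calls.

## Task

On the hand press, pull the lever right down to its stop to punch the brass rosette, and let it come fully back up. Then take the grip bar on top of the dividing plate, turn it clockwise (seen from above) by three clicks without running past the third, and finish while still gripping it there: do not let go. Do not turn the plate before the stroke or while the punch is down, and leave the tub, the carved figure and the whetstone where they are.

Things in the scene. Friction and masses are not known exactly. Their poses are not given: they have to be found in the camera images.
- press: Green hand press bolted to the bench, does not move. Base plate 220 x 320 x 15 mm, x -110 to 110, y -260 to 60 mm from the origin, which is under the column at bench level; x away from the robot, y to its left at yaw 0. Column and head: x -20 to 55, y -73 to 21 mm, 145 mm high. Punch ram at x 0, y -46 mm, up to 184 mm high, points down at the rosette.
- plate (a point): Centre of the dividing plate's top, 61 mm above the bench, on its upright axis 130 mm to -y of the press's origin. A steel disc 190 mm across with a brass rosette on it; hub 26 mm across. 15 short black lines on its rim, one per click, one of them longer; the longer one starts at a fixed steel pointer, 61 mm high, at the disc's edge on the press's -x side.
- lever (a joint): Angle of the press lever in rad: 0 fully up (rest), 0.75 at the bottom stop. It turns about a level axis along the press's y, through x +30, z 130 mm. The arm is 120 mm long, points to the press's -x, 0.70 rad above level at rest, 0.05 rad below at the stop. A spring returns it: about 3 N at the handle to start it, 8 to 9 N at the stop.
- handle (a point): Middle of the lever's free handle: a black level bar 16 mm thick, along the press's y, free over 75 mm. On its axis, 95 mm to +y of the press's origin; starts 62 mm to -x of it and 207 mm above the bench, goes down an arc (radius 120 mm) to 90 mm to -x, 124 mm high. Can be gripped from above (fingers closing along the press's x) or pushed down.
- knob (a joint): Angle of the dividing plate in rad, growing clockwise seen from above; 0 at the start, where it rests in a click stop. 15 stops a turn, one every 0.419 rad (24 degrees), so the third is at 1.257 (72 degrees). It resists with up to about 0.1 to 0.2 N m on the way to the next stop and then falls into it.
- knob_grip (a point): Middle of the black grip bar fixed on the hub and turning with the plate, on the plate's axis, 109 mm above the bench. The bar is 14 mm wide (its x), 50 mm long (its y), 34 mm high, from 91 to 125 mm above the bench. At the start its axes are the press's: its length lies along the press's y, one end towards the punch. Grip from above, fingers closing along its x.
- tub: Clear plastic tub with small brass bells, 120 x 100 x 55 mm, loose, origin under its middle. Leave alone.
- figure: Carved wooden figure, round, 56 mm across, 126 mm high, loose, standing; origin under its middle. Leave alone.
- whetstone: Grey whetstone block 120 x 40 x 25 mm, loose, origin under its middle. Leave alone.

How it is judged (in metres and radians):
On the way, in this order (a step that is already met when the one before it is completed fails the run):
1. the lever is pulled down to its stop, the plate still on its first stop (value of joint lever above 0.7 rad and value of joint knob between -0.15 and 0.15 rad), for 0.1 s.
2. the lever is back up, the plate still on its first stop (value of joint lever below 0.06 rad and value of joint knob between -0.15 and 0.15 rad), for 0.2 s.
3. the plate is on the third stop, gripped (value of joint knob between 1.1566 and 1.3566 rad and contact force between the fingers and knob above 4 N and distance between the grasp point and knob_grip below 0.04 m and x of the grasp point in the frame of knob_grip between -0.008 and 0.008 m), for 0.3 s.
At the end, for the whole second after the job is handed in: The plate stands on the third stop clockwise (knob 1.257 rad, within 0.1) and still, the fingers grip the bar (more than 4 N on it, the point between the finger pads within 40 mm of the bar's middle and within 8 mm of its mid-plane across the width), and the lever is up (below 0.06 rad) (all of step 3 and value of joint lever below 0.06 rad and velocity of joint knob between -0.1 and 0.1 rad/s); the arm keeps its last pose, push and grip.
It fails at once if the plate is turned more than 0.2 rad while the lever is not up (value of joint lever above 0.12 rad and (value of joint knob above 0.2 rad or value of joint knob below -0.2 rad)).
It fails at once if the plate is turned past the third stop, half way to the fourth (value of joint knob above 1.4666 rad).
It fails at once if the plate is turned back anticlockwise by a click (value of joint knob below -0.25 rad).
It fails at once if the tub, the figure or the whetstone is moved by more than 30 mm or tipped (distance of any of tub, figure, whetstone from where it was at the start of the episode above 0.03 m or angle between any of tub, figure, whetstone's own z axis and vertical above 0.3 rad).
It also fails if it takes over 51 s, if anything falls off the work surface, if the arm or the gripper's body presses on something with over 40 N, if the wrist force passes 120 N, or if a joint passes its speed limit or range.

## Working session

There is one attempt and no reset: what is moved stays moved. The work goes in short steps, Python scripts to look and compute and a tool call to move; the robot and the scene stay as the last step left them, time stands still between calls to the robot, and variables do not carry over. Pictures are saved under pics/ and viewed, at most 10 in all, crops included, and the job is handed in when it is done.

Besides the shell and the picture viewer there is one more tool, called after "Call:" as a command line: name --pt "numbers of a row" for each row, then --argument value for the rest. servo_tool: Moves the arm, as the interface text tells. Its arguments: {"type":"object","properties":{"targets":{"type":"array","items":{"type":"array","items":{"type":"number"}}}},"required":["targets"]}

```bash
mkdir -p pics; python3 - <<'E'
from station import r
import cv2,numpy as np
for n in("scene","top"):
    c=r.capture(n); cv2.imwrite(f"pics/{n}0.png",c["pixels"][:,:,::-1]); np.savez(f"{n}0.npz",**c)
    print(n,c["fx"],c["fy"],c["cx"],c["cy"],np.round(c["world_from_camera"],4).tolist())
s=r.sense();print(s["time_s"],s["tcp_pos"],s["ee_rot"])
E
```

```text
scene 493.63772829721137 493.63772829721137 317.4074828385213 228.30469553245956 [[-0.0811, 0.6881, -0.7211, 1.2599], [0.9965, 0.0707, -0.0446, 0.0037], [0.0202, -0.7222, -0.6914, 0.8054], [0.0, 0.0, 0.0, 1.0]]
top 563.7890454990505 563.7890454990505 320.4238333107749 234.7195507528065 [[0.009, -0.9933, 0.1148, 0.4233], [-1.0, -0.0089, 0.002, -0.0426], [-0.001, -0.1148, -0.9934, 1.3442], [0.0, 0.0, 0.0, 1.0]]
0.1 [ 0.20403799 -0.59024306  0.23860304] [[-9.45183552e-01 -3.26538738e-01 -7.10611438e-04]
 [-3.26539496e-01  9.45181937e-01  1.75028446e-03]
 [ 1.00121417e-04  1.88638278e-03 -9.99998216e-01]]
```

View pics/top0.png

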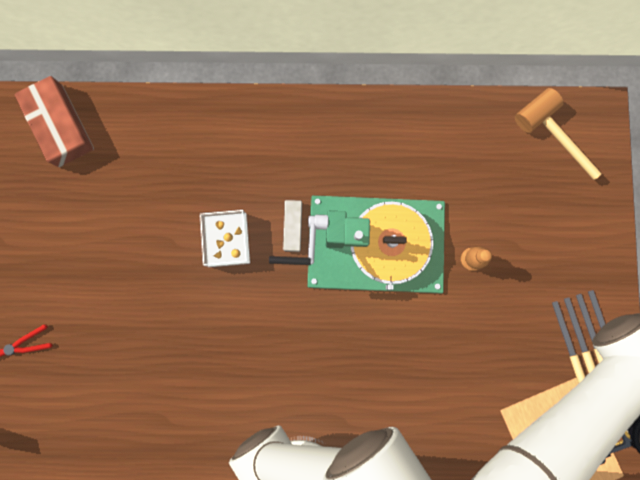

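View pics/scene0.png

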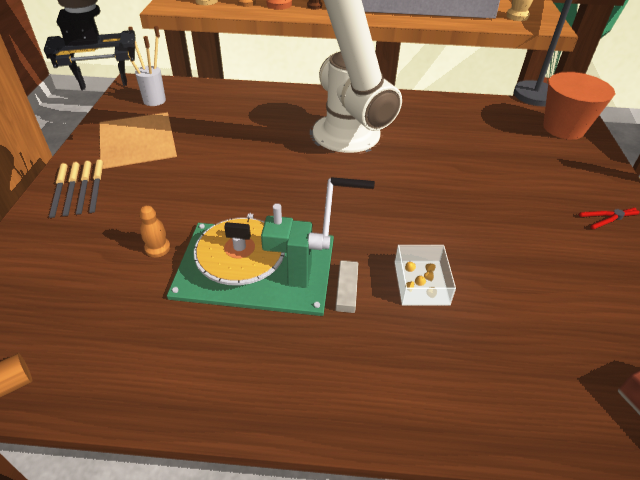

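The top view shows the press base with corners at about (311,196), (446,200), (443,293) and (308,288). The disc is centred near (392,243), the grip bar at (395,240) and the handle at (290,260). The scene view shows the lever up with its handle at (352,183), the bar at (237,231), the whetstone at (347,287), the figure at (153,232) and the tub at (425,275).

```bash
cat > h.py <<'E'
import cv2,numpy as np
def ray(c,uv,z):
    T=c["world_from_camera"];uv=np.atleast_2d(uv).astype(float)
    d=np.c_[(uv[:,0]-c["cx"])/c["fx"],(uv[:,1]-c["cy"])/c["fy"],np.ones(len(uv))]@T[:3,:3].T
    return T[:3,3]+d*((z-T[2,3])/d[:,2:])
def blob(m,near):
    n,l,s,ce=cv2.connectedComponentsWithStats(m.astype(np.uint8))
    ok=[i for i in range(1,n) if s[i,4]>25]
    i=min(ok,key=lambda i:np.hypot(*(ce[i]-near)))
    return np.argwhere(l==i)[:,::-1].astype(np.float32)
E
python3 - <<'E'
from h import *
for n,nb,nh,ng in(("top",(375,245),(290,260),(395,240)),("scene",(250,270),(352,183),(237,231))):
    c=dict(np.load(n+"0.npz"));p=c["pixels"];hsv=cv2.cvtColor(p,cv2.COLOR_RGB2HSV);H,S,V=cv2.split(hsv)
    if n=="top":
        g=(H>60)&(H<95)&(S>80)&(V>40)
        pts=np.argwhere(g)[:,::-1]; pts=pts[(abs(pts-np.array(nb))<100).all(1)]
        w=ray(c,pts,.015)[:,:2].astype(np.float32); rc=cv2.minAreaRect(w); print("base rect",rc)
        y=(H>15)&(H<30)&(S>150)&(V>120); pt=np.argwhere(y)[:,::-1];pt=pt[np.hypot(*(pt-np.array((392,243))).T)<60]
        w=ray(c,pt,.061)[:,:2].astype(np.float32);print("disc circ",cv2.minEnclosingCircle(w))
    k=(p.max(2)<60)
    for nm,nr,z in(("handle",nh,.207),("grip",ng,.125 if n=="top" else .109)):
        b=blob(k,nr);w=ray(c,b,z)[:,:2].astype(np.float32);print(n,nm,len(b),b.mean(0),cv2.minAreaRect(w))
E
```

```text
base rect ((0.5574157238006592, -0.1718696653842926), (0.31593042612075806, 0.2176664024591446), 88.14090728759766)
disc circ ((0.555576741695404, -0.203068345785141), 0.08583973348140717)
top handle 84 [293.      261.57144] ((0.5018031001091003, 0.021657150238752365), (0.010113549418747425, 0.07878463715314865), 0.5140867829322815)
top grip 84 [293.      261.57144] ((0.5074626207351685, 0.026290062814950943), (0.010842795483767986, 0.08446545153856277), 0.5140709280967712)
scene handle 324 [352.3858  182.69753] ((0.5009741187095642, 0.021237637847661972), (0.08295824378728867, 0.02385452389717102), 88.07917785644531)
scene grip 339 [237.00885 230.28024] ((0.556315541267395, -0.20282700657844543), (0.043674103915691376, 0.051928065717220306), 5.888910293579102)
```

Press origin is about (0.5606, -0.072) with yaw -1.9°, and all the cues agree. The handle is at (0.502, 0.025, 0.207) and the plate axis at (0.556, -0.2025). I'll push the handle down with closed fingers.

Call:
servo_tool --pt "0.5 1.1 0.3 0 0" --pt "1 2.2 0.6 0 0" --pt "1.5 3.3 0.9 0 0" --pt "2 4.4 0.9 0 0" --pt "2.5 5.5 0.9 0 0"

```text
time_s: 0.52
tcp_pos: [0.2795, -0.4242, 0.2667]
ee_rot: [[-0.945, -0.326, 0.001], [-0.326, 0.945, -0.0], [-0.0, -0.0, -1.0]]
wrist_force: [0.7, 0.7, 0.3]
gripper_width: 0.707
gripper_force: 0.0
```

Call:
servo_tool --pt "0.5 1.1 0 0 0" --pt "1 2.2 0 0 0" --pt "1.5 3.3 0 0 0" --pt "2 4.4 0 0 0" --pt "2.5 5.5 0 0 0"

```text
time_s: 0.93
tcp_pos: [0.3542, -0.2589, 0.2664]
ee_rot: [[-0.945, -0.326, -0.0], [-0.326, 0.945, 0.0], [0.0, 0.0, -1.0]]
wrist_force: [-0.1, -1.0, 0.7]
gripper_width: 0.323
gripper_force: 0.0
```

Call:
servo_tool --pt "0.5 1.1 0 0 0" --pt "1 2.2 0 0 0" --pt "1.5 3.3 0 0 0" --pt "2 4.4 0 0 0" --pt "2.5 5.5 0 0 0"

```text
time_s: 1.35
tcp_pos: [0.4292, -0.0938, 0.2665]
ee_rot: [[-0.945, -0.327, -0.0], [-0.327, 0.945, 0.0], [-0.0, 0.0, -1.0]]
wrist_force: [0.5, -0.6, 0.3]
gripper_width: 0.021
gripper_force: 0.0
```

Call:
servo_tool --pt "0.5 1.0 0 0 0" --pt "1 2.0 0 0 0" --pt "1.5 3.0 0 0 0" --pt "2 4 0 0 0" --pt "2.3 4 0 0 0"

```text
time_s: 1.77
tcp_pos: [0.4995, 0.0283, 0.2661]
ee_rot: [[-0.944, -0.331, 0.0], [-0.331, 0.944, 0.001], [-0.0, 0.001, -1.0]]
wrist_force: [-0.6, 0.2, -0.2]
gripper_width: 0.005
gripper_force: 0.0
```

Call:
servo_tool --pt "0.05 0 -0.4 0 0" --pt "0.05 0 -0.8 0 0" --pt "0.05 0 -1.1 0 0" --pt "-0.1 0 -1.3 0 0" --pt "-0.25 0 -1.6 0 0"

```text
time_s: 2.18
tcp_pos: [0.49, 0.0241, 0.2194]
ee_rot: [[-0.945, -0.327, -0.001], [-0.327, 0.945, -0.0], [0.001, 0.0, -1.0]]
wrist_force: [-6.4, 2.6, 9.0]
gripper_width: 0.008
gripper_force: 4.7
```

Call:
servo_tool --pt "-0.15 0 -0.3 0 0" --pt "-0.27 0 -0.6 0 0" --pt "-0.38 0 -0.9 0 0" --pt "-0.47 0 -1.2 0 0" --pt "-0.54 0 -1.5 0 0"

```text
time_s: 2.6
tcp_pos: [0.4727, 0.0238, 0.1741]
ee_rot: [[-0.945, -0.326, -0.002], [-0.326, 0.945, -0.0], [0.002, 0.0, -1.0]]
wrist_force: [-6.4, 1.2, 7.7]
gripper_width: 0.003
gripper_force: 4.0
```

Call:
servo_tool --pt "0 0 -0.25 0 0" --pt "0 0 -0.5 0 0" --pt "0 0 -0.7 0 0" --pt "0 0 -0.8 0 0" --pt "0 0 -0.85 0 0"

```text
time_s: 3.02
tcp_pos: [0.4724, 0.0234, 0.1488]
ee_rot: [[-0.945, -0.326, -0.004], [-0.326, 0.945, -0.002], [0.004, -0.0, -1.0]]
wrist_force: [-9.4, 2.7, 18.6]
gripper_width: 0.004
gripper_force: 9.2
```

Call:
servo_tool --pt "0 0 -0.03 0 0" --pt "0 0 -0.06 0 0" --pt "0 0 -0.06 0 0" --pt "0 0 -0.06 0 0" --pt "0 0 -0.06 0 0"

```text
time_s: 3.43
tcp_pos: [0.4725, 0.0234, 0.1488]
ee_rot: [[-0.945, -0.327, -0.003], [-0.327, 0.945, -0.001], [0.003, -0.0, -1.0]]
wrist_force: [-10.1, 1.5, 19.8]
gripper_width: 0.003
gripper_force: 10.0
```

```bash
python3 - <<'E'
from station import r
import cv2
c=r.capture("scene");p=c["pixels"][120:360,130:450,::-1]
cv2.imwrite("pics/s1.png",cv2.resize(p,None,fx=2,fy=2));print(r.sense()["wrist_force"],r.sense()["tcp_pos"])
E
```

```text
[-11.12044629   1.70467205  19.97583977] [0.47245235 0.02344131 0.14880079]
```

View pics/s1.png

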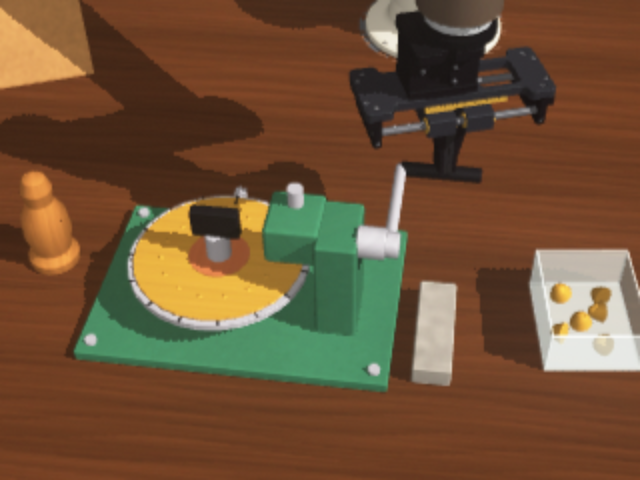

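The picture shows the handle pressed down under the closed fingers at about (440,173) in the crop, and the ram lowered. z didn't drop when commanded lower, and the force is about twice the spring's, so the lever is at its stop. Next I let it back up.

Call:
servo_tool --pt "0 0 0.3 0 0" --pt "0 0 0.6 0 0" --pt "0.05 0 0.9 0 0" --pt "0.1 0 1.2 0 0" --pt "0.2 0 1.5 0 0"

```text
time_s: 3.9
tcp_pos: [0.4807, 0.0235, 0.1928]
ee_rot: [[-0.945, -0.327, 0.002], [-0.327, 0.945, -0.001], [-0.002, -0.001, -1.0]]
wrist_force: [0.8, -2.5, 3.9]
gripper_width: 0.003
gripper_force: 1.8
```

Call:
servo_tool --pt "0.1 0 0.3 0 0" --pt "0.2 0 0.6 0 0" --pt "0.3 0 0.9 0 0" --pt "0.4 0 1.2 0 0" --pt "0.4 0 1.6 0 0"

```text
time_s: 4.32
tcp_pos: [0.4923, 0.0245, 0.2389]
ee_rot: [[-0.945, -0.326, -0.003], [-0.326, 0.945, 0.0], [0.003, 0.001, -1.0]]
wrist_force: [0.0, -0.5, 1.5]
gripper_width: 0.007
gripper_force: 0.0
```

Call:
servo_tool --pt "0 0 0.4 0 0" --pt "0 0 0.8 0 0" --pt "0 0 1.0 0 0" --pt "0 0 1.0 0 0" --pt "0 0 1.0 0 0"

```text
time_s: 4.73
tcp_pos: [0.4921, 0.0245, 0.2686]
ee_rot: [[-0.945, -0.326, -0.001], [-0.326, 0.945, 0.0], [0.001, 0.001, -1.0]]
wrist_force: [0.1, -1.1, -0.5]
gripper_width: 0.008
gripper_force: 0.0
```

```bash
python3 - <<'E'
from station import r
import cv2
c=r.capture("scene");p=c["pixels"][120:360,130:450,::-1]
cv2.imwrite("pics/s2.png",cv2.resize(p,None,fx=2,fy=2));s=r.sense();print(s["wrist_force"],s["joints"])
E
```

```text
[0.1335289  0.31025861 0.52669353] [ 2.17418173e+01  7.85575656e+00 -1.47784349e+01 -5.07118070e-02
 -6.74803606e+01 -9.26665009e+01]
```

View pics/s2.png

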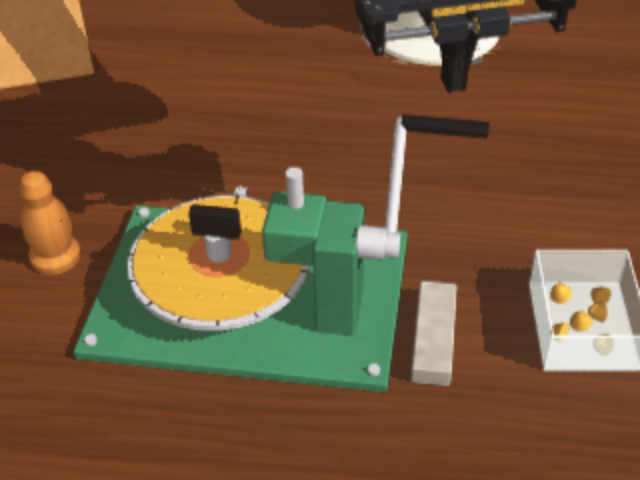

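The lever is back up, with its handle at (445,126) in the crop; the plate is unmoved. Now over the plate with the fingers opened, turning +1.21 rad.

Call:
servo_tool --pt "0.2 -0.75 0 0.12 60" --pt "0.4 -1.5 0 0.24 60" --pt "0.6 -2.25 0 0.36 60" --pt "0.8 -3 0 0.48 60" --pt "1.05 -3.8 0 0.6 60"

```text
time_s: 5.2
tcp_pos: [0.5235, -0.0905, 0.2681]
ee_rot: [[-0.59, -0.807, -0.003], [-0.807, 0.59, 0.0], [0.001, 0.002, -1.0]]
wrist_force: [0.2, 0.3, -0.1]
gripper_width: 0.295
gripper_force: 0.0
```

Call:
servo_tool --pt "0.2 -0.75 0 0.12 60" --pt "0.4 -1.5 0 0.24 60" --pt "0.6 -2.25 0 0.36 60" --pt "0.8 -3 0 0.48 60" --pt "1.05 -3.75 0 0.6 60"

```text
time_s: 5.62
tcp_pos: [0.555, -0.2031, 0.2678]
ee_rot: [[-0.032, -0.999, -0.003], [-0.999, 0.032, 0.001], [-0.001, 0.003, -1.0]]
wrist_force: [1.2, -0.5, 0.3]
gripper_width: 0.65
gripper_force: 0.0
```

```bash
python3 - <<'E'
from station import r
import cv2,numpy as np
s=r.sense();print(s["tcp_pos"],s["joints"],np.degrees(np.arctan2(s["ee_rot"][1][1],s["ee_rot"][0][1])))
c=r.capture("wrist");np.savez("w1.npz",**c);cv2.imwrite("pics/w1.png",c["pixels"][:,:,::-1]);print(c["fx"],c["cx"],c["cy"],np.round(c["world_from_camera"],3).tolist())
E
```

```text
[ 0.55497626 -0.20313085  0.26784923] [-4.43294256e+00  1.77681845e+01 -1.78211535e+00 -3.61282263e-02
 -7.06121738e+01  2.59558487e+00] 178.15065887351824
371.64829954431775 315.5034631331335 239.36849531136968 [[-0.999, 0.032, 0.005, 0.554], [0.032, 0.961, 0.275, -0.278], [0.004, 0.275, -0.962, 0.413], [0.0, 0.0, 0.0, 1.0]]
```

View pics/w1.png

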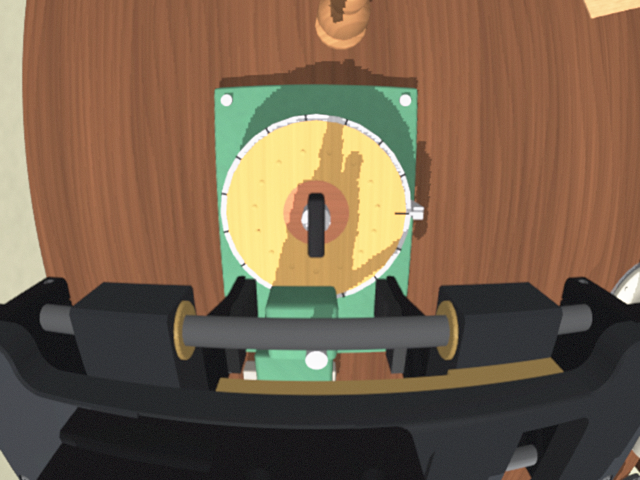

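The bar spans about (316,194) to (316,257), upright between the fingers, with the hub disc around (316,212). I'll convert this to metres.

```bash
python3 - <<'E'
from h import *
c=dict(np.load("w1.npz"));T=c["world_from_camera"];p=c["pixels"]
def fr(uv,z):
    v=np.atleast_2d(uv)-[c["cx"],c["cy"]];r=np.hypot(*v.T);t=r/c["fx"]
    d=np.c_[np.sin(t)*v[:,0]/r,np.sin(t)*v[:,1]/r,np.cos(t)]@T[:3,:3].T
    return T[:3,3]+d*((z-T[2,3])/d[:,2:])
b=blob((p.max(2)<60),(316,225));print(len(b),b.min(0),b.max(0))
for z in(.125,.108): print(cv2.minAreaRect(fr(b,z)[:,:2].astype(np.float32)))
H,S,V=cv2.split(cv2.cvtColor(p,cv2.COLOR_RGB2HSV))
m=(H>12)&(H<32)&(S>80)&(V>150);pt=np.argwhere(m)[:,::-1];pt=pt[np.hypot(*(pt-np.array((316,206))).T)<105]
print(cv2.minEnclosingCircle(fr(pt,.061)[:,:2].astype(np.float32)))
E
```

```text
885 [308. 194.] [323. 255.]
((0.5549817681312561, -0.20788918435573578), (0.050254181027412415, 0.011819057166576385), 88.45291137695312)
((0.5550493597984314, -0.20372943580150604), (0.053220245987176895, 0.012516679242253304), 88.45294952392578)
((0.555048942565918, -0.20448364317417145), 0.08930210769176483)
```

Call:
servo_tool --pt "0 0 -0.8 0 60" --pt "0 0 -1.6 0 60" --pt "0 0 -2.4 0 60" --pt "0 0 -3.0 0 60" --pt "0 0 -3.4 0 60"

```text
time_s: 6.08
tcp_pos: [0.5535, -0.2017, 0.1635]
ee_rot: [[-0.039, -0.999, -0.006], [-0.999, 0.039, 0.001], [-0.001, 0.006, -1.0]]
wrist_force: [-0.4, -0.2, 0.9]
gripper_width: 0.691
gripper_force: 0.0
```

Call:
servo_tool --pt "0 0 -0.4 0 60" --pt "0 0 -0.8 0 60" --pt "0 0 -1.02 0 60" --pt "0 0 -1.02 0 60" --pt "0 0 -1.02 0 60"

```text
time_s: 6.5
tcp_pos: [0.5552, -0.2021, 0.1361]
ee_rot: [[-0.038, -0.999, -0.001], [-0.999, 0.038, -0.0], [0.0, 0.001, -1.0]]
wrist_force: [-0.5, 0.3, 0.2]
gripper_width: 0.686
gripper_force: 0.0
```

Call:
servo_tool --pt "0 -0.04 -0.05 0 60" --pt "0 -0.04 -0.05 0 0" --pt "0 -0.04 -0.05 0 0" --pt "0 -0.04 -0.05 0 0" --pt "0 -0.04 -0.05 0 0"

```text
time_s: 6.92
tcp_pos: [0.5556, -0.2034, 0.1356]
ee_rot: [[-0.038, -0.999, 0.001], [-0.999, 0.038, -0.0], [0.0, -0.001, -1.0]]
wrist_force: [-0.5, -0.3, 0.1]
gripper_width: 0.474
gripper_force: 0.0
```

Call:
servo_tool --pt "0 0 0 0 0" --pt "0 0 0 0 0" --pt "0 0 0 0 0" --pt "0 0 0 0 0" --pt "0 0 0 0 0"

```text
time_s: 7.33
tcp_pos: [0.5544, -0.2033, 0.1351]
ee_rot: [[-0.038, -0.999, -0.003], [-0.999, 0.038, 0.0], [-0.0, 0.003, -1.0]]
wrist_force: [-3.3, 0.8, 2.3]
gripper_width: 0.156
gripper_force: 30.0
```

Call:
servo_tool --pt "0 0 0 0 0" --pt "0 0 0 0 0" --pt "0 0 0 0 0" --pt "0 0 0 0 0" --pt "0 0 0 0 0"

```text
time_s: 7.75
tcp_pos: [0.5544, -0.2033, 0.135]
ee_rot: [[-0.038, -0.999, -0.003], [-0.999, 0.038, 0.0], [-0.0, 0.003, -1.0]]
wrist_force: [-4.6, 0.3, 3.7]
gripper_width: 0.157
gripper_force: 30.0
```

Gripped: 13.7 mm opening at 30 N. Now turning clockwise slowly.

Call:
servo_tool --pt "0 0 0 -0.05 0" --pt "0 0 0 -0.1 0" --pt "0 0 0 -0.15 0" --pt "0 0 0 -0.2 0" --pt "0 0 0 -0.25 0"

```text
time_s: 8.17
tcp_pos: [0.5547, -0.2034, 0.135]
ee_rot: [[-0.287, -0.958, -0.002], [-0.958, 0.287, 0.0], [0.0, 0.002, -1.0]]
wrist_force: [-4.5, 0.1, 2.1]
gripper_width: 0.158
gripper_force: 30.0
```

Call:
servo_tool --pt "0 0 0 -0.05 0" --pt "0 0 0 -0.1 0" --pt "0 0 0 -0.15 0" --pt "0 0 0 -0.17 0" --pt "0 0 0 -0.17 0"

```text
time_s: 8.58
tcp_pos: [0.5549, -0.2034, 0.135]
ee_rot: [[-0.442, -0.897, -0.001], [-0.897, 0.442, 0.0], [0.001, 0.001, -1.0]]
wrist_force: [-4.9, -0.6, 3.0]
gripper_width: 0.153
gripper_force: 30.0
```

```bash
python3 - <<'E'
from station import r
import cv2,numpy as np
s=r.sense();print(s["tcp_pos"],s["wrist_force"],s["moment"],np.degrees(np.arctan2(s["ee_rot"][1][1],s["ee_rot"][0][1])))
c=r.capture("scene");p=c["pixels"][150:330,150:350,::-1]
cv2.imwrite("pics/s3.png",cv2.resize(p,None,fx=3,fy=3))
E
```

```text
[ 0.55492407 -0.20344012  0.13501405] [-4.90546928 -0.60761537  3.0468517 ] [ 0.11973997  1.54817591 -0.01552352] 153.76145317831106
```

View pics/s3.png

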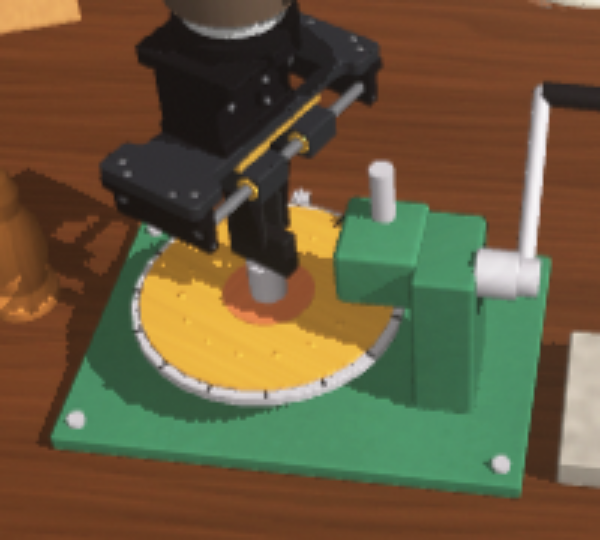

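The bar, at about (268,250) in the crop, has turned with the gripper one click, and the lever is up. Two more clicks, watching for the ram at (382,190) passing under the gripper body.

Call:
servo_tool --pt "0 0 0 -0.05 0" --pt "0 0 0 -0.1 0" --pt "0 0 0 -0.15 0" --pt "0 0 0 -0.2 0" --pt "0 0 0 -0.25 0"

```text
time_s: 9.05
tcp_pos: [0.5552, -0.2036, 0.135]
ee_rot: [[-0.651, -0.759, -0.001], [-0.759, 0.651, -0.0], [0.001, 0.0, -1.0]]
wrist_force: [-4.5, -1.4, 2.6]
gripper_width: 0.158
gripper_force: 30.0
```

Call:
servo_tool --pt "0 0 0 -0.05 0" --pt "0 0 0 -0.1 0" --pt "0 0 0 -0.15 0" --pt "0 0 0 -0.17 0" --pt "0 0 0 -0.17 0"

```text
time_s: 9.47
tcp_pos: [0.5554, -0.2037, 0.135]
ee_rot: [[-0.769, -0.639, -0.0], [-0.639, 0.769, -0.0], [0.001, -0.0, -1.0]]
wrist_force: [-3.3, -1.2, 1.4]
gripper_width: 0.161
gripper_force: 30.0
```

Call:
servo_tool --pt "0 0 0 -0.03 0" --pt "0 0 0 -0.06 0" --pt "0 0 0 -0.1 0" --pt "0 0 0 -0.13 0" --pt "0 0 0 -0.16 0"

```text
time_s: 9.88
tcp_pos: [0.5555, -0.2039, 0.1351]
ee_rot: [[-0.861, -0.509, -0.0], [-0.509, 0.861, -0.001], [0.001, -0.001, -1.0]]
wrist_force: [-3.5, -2.7, 0.8]
gripper_width: 0.155
gripper_force: 30.0
```

Call:
servo_tool --pt "0 0 0 -0.04 0" --pt "0 0 0 -0.08 0" --pt "0 0 0 -0.12 0" --pt "0 0 0 -0.16 0" --pt "0 0 0 -0.2 0"

```text
time_s: 10.3
tcp_pos: [0.5556, -0.2041, 0.135]
ee_rot: [[-0.945, -0.326, 0.0], [-0.326, 0.945, -0.001], [0.0, -0.001, -1.0]]
wrist_force: [-3.0, -3.3, -0.2]
gripper_width: 0.153
gripper_force: 30.0
```

Call:
servo_tool --pt "0 0 0 -0.03 0" --pt "0 0 0 -0.05 0" --pt "0 0 0 -0.05 0" --pt "0 0 0 -0.05 0" --pt "0 0 0 -0.05 0"

```text
time_s: 10.72
tcp_pos: [0.5556, -0.2042, 0.135]
ee_rot: [[-0.96, -0.28, 0.0], [-0.28, 0.96, -0.001], [0.0, -0.001, -1.0]]
wrist_force: [-3.7, -3.9, 1.6]
gripper_width: 0.153
gripper_force: 30.0
```

```bash
python3 - <<'E'
from station import r
import cv2,numpy as np
s=r.sense();print(s["time_s"],s["tcp_pos"],s["wrist_force"],s["moment"],s["gripper_force"],np.degrees(np.arctan2(s["ee_rot"][1][1],s["ee_rot"][0][1])))
c=r.capture("scene");p=c["pixels"][150:330,150:350,::-1]
w=r.capture("wrist");np.savez("w2.npz",**w);q=w["pixels"][60:360,160:480,::-1]
cv2.imwrite("pics/s4.png",np.hstack([cv2.resize(p,(440,396)),cv2.resize(q,(360,396))]))
E
```

```text
10.7167 [ 0.55561186 -0.20420283  0.13503674] [-3.72318978 -3.9257104   1.56583626] [-1.13952397  1.034108    0.02945094] 30.000304877758026 106.28195750619406
```

View pics/s4.png

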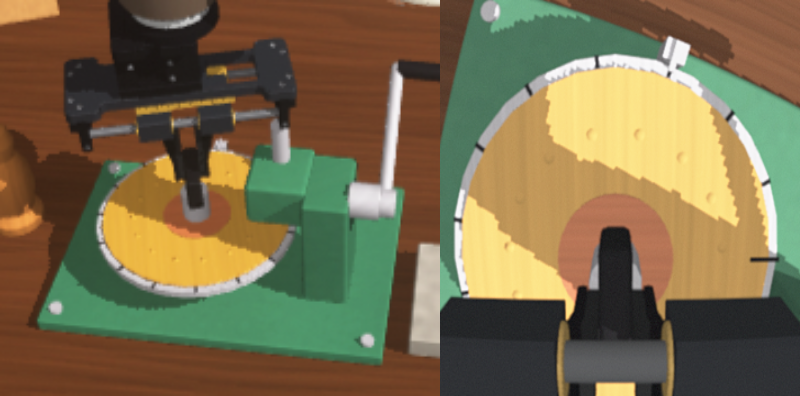

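In the wrist view the pointer at (677,50) meets a rim line at (675,72). The long line at (765,259) lies three lines further on, so the plate is on the third stop. The lever is up, the bar is gripped at 30 N, and nothing else has moved.

```bash
python3 -c "
from station import r
print(r.finish_job())"
```

```text
the job is handed in; nothing more can be done
None
```

I pulled the lever to its stop and let it back up, turned the plate three clicks clockwise, and handed the job in at about 11 s with the bar still gripped at 30 N; the hand-in returned no verdict.

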